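# Hold the clip open around the dose card

## Task

First press the dose card down by its grey top bar until it is fully home in its wooden stand. Then pick up the orange spring clip by its tails, squeeze it wide open and hold it level, gaping around the card's blue-striped side edge about halfway up, with that edge well inside the mouth (at least a centimetre) and clear of both jaws and of the hinge, so that a new sheet could be slipped in. Finish while still holding the clip open there, resting on nothing, and leave the other things on the stool where they are.

Things in the scene. Friction and masses are not known exactly. Their poses are not given: they have to be found in the camera images.
- stool: Low wooden bath stool, fixed, top 360 x 600 mm (x by y), its top surface 100 mm above the work surface. Origin on the work surface under its centre.
- stand: Dark wooden card stand, fixed to the stool top, block 70 (x) x 80 (y) x 22 mm high; origin at the centre of its underside. The card stands upright in it: the card's width runs along the stand's y axis, its thickness along x, z is up. It carries the card.
- card (a joint): How far the card is pushed down into its stand, in m: 0 = fully up, 0.012 = home (hard stop; the grey shoulder at the card's foot meets the block). Starts at 0 to 0.005, moves straight down with about 5 N of friction and stays where it is left. The card is rigid white plastic, 3 mm thick, 120 mm wide, 90 mm tall; when home it spans heights 30 to 120 mm above the stool top.
- card_top (a point): Centre of the upper face of the grey bar on the card's top edge, the place to press; the bar is 60 mm long (along the card's width), 16 mm thick and 10 mm high. It moves with the card; 130 mm above the stool top when the card is home.
- card_edge (a point): Point half-way up the card's blue-striped vertical side edge, which is the one on the stand's -y side, 60 mm from the card's centre line. Moves with the card; 75 mm above the stool top when it is home. Its axes are those of the stand.
- clip: Orange spring clip, loose, about 45 g, lying on its side, 36 mm high as it lies. Origin on the hinge axis at the underside; z is the hinge axis (up), x points from hinge to jaw tips, y across; the frame stays midway between the two levers. Flat jaws reach to x = 50 mm, each 5 mm thick, meeting at y = 0 when shut. The two flat ribbed tails reach to x = -50 mm; shut, they splay to 52 mm over the ends.
- clip_mid (a point): Middle of the clip's hinge axis, 18 mm above its underside; axes as the clip's. Squeezing the tails together along y (good spot: x = -34 mm) spreads the jaws; fully squeezed, the tails are parallel and 24 mm across. The steel hinge pin is 9 mm thick and the lever bodies around it reach to x = 14 mm.
- clip_l (a joint): Opening angle (rad) of one lever of the clip: 0 = shut, 0.32 = fully open against a stop (the other lever mirrors it). Fully open, the jaw tips gape about 31 mm, and 19 mm remain between the jaws 30 mm from the hinge. The spring takes about 3 N at the tails to start and 8 N to hold fully open; let go, it snaps shut.
- pot: Bystander: lidded grey denture pot, loose, 92 mm diameter, 68 mm high, origin at the centre of its underside.
- cup: Bystander: stainless steel cup, loose, 72 mm diameter at the rim, 85 mm high, origin at the centre of its underside.
- pills: Bystander: round white pill dispenser with a blue dial lid, loose, 84 mm diameter, 31 mm high, origin at the centre of its underside.
- case: Bystander: black reading-glasses case, loose, 55 x 155 x 36 mm, long along its y, origin at the centre of its underside.
There are look-alikes about, which are no part of the job. There is more than one size of the clip; the job needs the middle-sized.

How it is judged:
On the way, in this order (a step that is already met when the one before it is completed fails the run):
1. the card is pressed fully home (value of joint card above 0.0105 m), for 0.2 s.
2. the clip is lifted in the fingers with its jaws spread (value of joint clip_l above 0.22 rad and height (world z) of clip above 0.13 m and contact force between the fingers and clip above 2 N and contact force between clip and stool below 0.05 N), for 0.2 s.
At the end, for the whole second after the job is handed in: Card within 2 mm of home. Clip still, held by the fingers (over 2 N), over 0.22 rad open, 20 mm or more above the stool, touching nothing else; striped edge between the jaws, 14 to 40 mm from the hinge, clip within 30 mm of its middle height, level and in line with the card to 0.3 rad (value of joint card above 0.01 m and value of joint clip_l above 0.22 rad and x of card_edge in the frame of clip_mid between 0.014 and 0.04 m and y of card_edge in the frame of clip_mid between -0.01 and 0.01 m and z of card_edge in the frame of clip_mid between -0.03 and 0.03 m and angle between the x axis of clip and the y axis of stand, either way round below 0.3 rad and angle between clip's own z axis and vertical below 0.3 rad and contact force between the fingers and clip above 2 N and contact force between clip and stand below 0.3 N and contact force between clip and stool below 0.05 N and height (world z) of clip above 0.12 m and linear speed of clip below 0.03 m/s); the arm keeps its last pose, push and grip.
It fails at once if a bystander is moved more than 20 mm (distance of any of pot, cup, pills, case from where it was at the start of the episode above 0.02 m).
It also fails if it takes over 48 s, if anything falls off the work surface, if the arm or the gripper's body presses on something with over 40 N, if the wrist force passes 120 N, or if a joint passes its speed limit or range.

## Robot

A 7-joint arm with a two-finger parallel gripper is mounted at the origin on the work surface. World frame = base frame: x ahead of the robot, y to its left, z up, the work surface at z = 0. Lengths are in m, angles in rad, forces in N, time in s.
With the tool pointing down it reaches from about 0.35 to 0.9 m from the base axis. Payload 19.9 kg.
Tool frame: the origin (TCP) lies between the finger pads; the fingertips stand 19 mm ahead of it and the grasp point (between the pads) is the TCP; z points along the fingers, y is the line along which they close (so a half turn about z gives the same grasp; the last joint's range is limited). The gripper opens to 94 mm and grips with 3 to 60 N. Pads are 16 mm wide; open, the fingers measure 119 mm over their backs; the gripper's body (75 mm by 177 mm) begins 78 mm behind the grasp point.
Start: joints at [-1.331, 0.417, -0.01, 1.614, 0.005, 1.111, -0.053], TCP at [0.173, 0.601, 0.224] pointing down, gripper open.
Joint ranges: [-2.81, 2.81], [-0.39, 2.02], [-1.27, 1.25], [0.06, 2.57], [-1.19, 4.33], [0.19, 2], [-2.82, 2.82]. Speed limits (rad/s): [1.89, 1.89, 2.39, 2.39, 3.01, 3.01, 3.01].

## Interface

Orientations are given as a 3x3 rotation matrix whose columns are the frame's x, y, z axes.
In Python, from rig import robot gives the robot as it stands. Calls block until the motion is done:
- robot.move_ptp(position, orientation): joint-space move of the TCP to a pose.
- robot.move_linear(position, velocity=0.15, frame=None, threshold=None): straight line of the TCP; frame=None keeps the orientation; velocity is the mean speed in m/s. With threshold (N) it stops when the force on the tool has changed by that much, and returns True; else False.
- robot.goto_joints(angles): joint-space move.
- robot.gripper_to(opening): finger opening in m; the grip force is fixed at half the most; returns when the fingers have stopped.
- robot.pause(seconds).
- robot.ik(position, orientation): joint angles nearest the present ones, or None.
- robot.get_state(): the state.
- robot.grab_frame(name): name is "scene" or "side" or "wrist"; returns the picture (400x640x3 uint8, red, green, blue); there is no depth.
- robot.camera_info(name): a dict with "fx", "fy", "cx", "cy" (pixels), "dist" ([k1, k2, p1, p2, k3] as OpenCV has them; the pictures are not rectified), "rvec" (rotation vector, rad) and "tvec" (3), from world to camera coordinates, as OpenCV has them. Camera axes: x right, y down, z forward; pixel columns grow to the right and rows downward; lengths in m; the calibration is good to about 2 mm. A picture is of the moment at which its call begins: read the wrist's pose just before it. camera_info takes no time and is no camera call; for the wrist camera it gives the pose at the moment of the call.
A pose or a line that the arm cannot do raises robot.PlanningError and nothing moves.
- robot.sign_off(): hands the job in; it is judged then, once.
The state is a dict: "time": time; "qpos": joint angles; "joint_vel": joint speeds; "effort": joint torques, N m; "ee_pos": TCP position; "tool_rot": TCP orientation; "force": force on the tool from outside, world axes, zero at the start; "moment": the same for the moment, N m; "opening": finger opening in m; "grasp_force": force on a finger pad.
Only numpy, scipy, OpenCV 4.12 (cv2) and the standard library are available. Lean on these libraries where they do the work, as an engineer would, in place of code of your own. Each camera call takes 0.05 s, during which the arm holds its last target. There are 200 camera calls.

## Working session

There is one attempt and no reset: what is moved stays moved. The work goes in short steps, each a Python script; the robot and the scene stay as the last script left them, time stands still between calls to the robot, and variables do not carry over. Pictures are saved under pics/ and viewed, at most 10 in all, crops included, and the job is handed in when it is done.

```bash
ls; mkdir -p pics
python3 - <<'E'
from rig import robot
import cv2
for n in ("scene","side"):
    im=robot.grab_frame(n); cv2.imwrite(f"pics/{n}0.png",im[:,:,::-1])
    print(robot.camera_info(n))
print(robot.get_state())
E
```

```text
pics
{'fx': 472.110367829384, 'fy': 472.110367829384, 'cx': 324.62363657809965, 'cy': 191.4747782892889, 'dist': array([-0.07268916,  0.        ,  0.        ,  0.        ,  0.        ]), 'rvec': array([ 1.66624977,  1.88529452, -0.7587306 ]), 'tvec': array([ 0.06030651, -0.23065443,  1.54216605])}
{'fx': 481.44247857558804, 'fy': 481.44247857558804, 'cx': 313.77596059662886, 'cy': 194.85957339542747, 'dist': array([-0.06275243,  0.        ,  0.        ,  0.        ,  0.        ]), 'rvec': array([ 2.22158878, -0.59100705,  0.24511714]), 'tvec': array([-0.41160717,  0.27189137,  1.0193176 ])}
{'time': 0.1, 'qpos': array([-1.33147025,  0.41791144, -0.01033446,  1.61410182,  0.0047169 ,
        1.11073771, -0.05300619]), 'joint_vel': array([-0.00029098, -0.00198534,  0.00125606, -0.0001327 , -0.00028689,
        0.0015378 , -0.00010994]), 'effort': array([ 2.26278622e-03, -8.52574468e+01,  6.41332883e-01, -4.26686954e+01,
       -4.87523584e-02,  1.64832501e-02,  1.65463035e-05]), 'ee_pos': array([0.1731239 , 0.60020347, 0.22389459]), 'tool_rot': array([[-9.60837367e-01,  2.77112797e-01, -2.26995926e-04],
       [ 2.77112875e-01,  9.60836728e-01, -1.11159584e-03],
       [-8.99314112e-05, -1.13096632e-03, -9.99999356e-01]]), 'force': array([ 1.33283513, -0.08237951, -0.03627159]), 'moment': array([ 0.01439162, -0.04096941,  0.04775271]), 'grasp_force': 0.0, 'opening': 0.09404977147644286}
```

View pics/scene0.png

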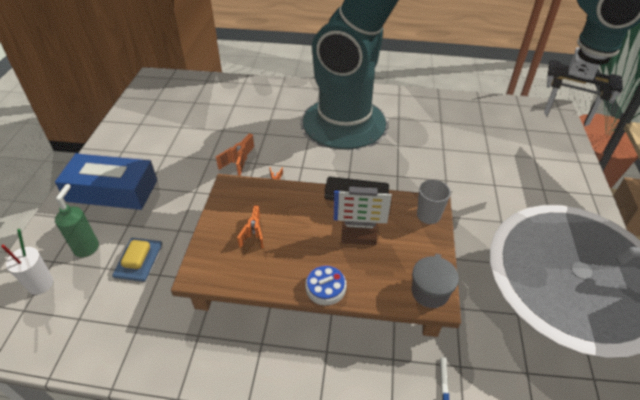

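View pics/side0.png

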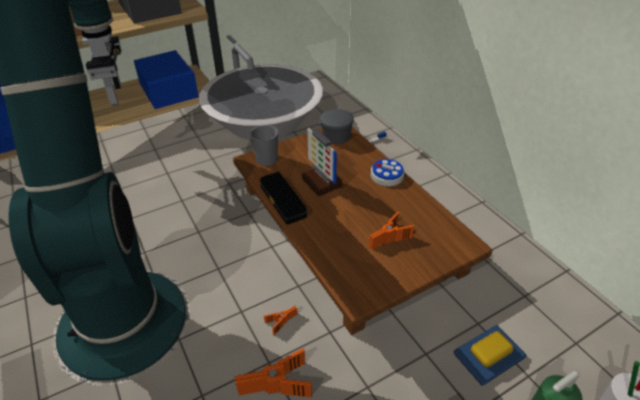

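The scene view shows the card in its stand at about (362,207), blue stripe at (337,207), and the middle clip on the stool at (252,228), tails downward. Two other-sized clips lie on the floor at (237,152) and (276,174). In the side view the card is at (322,155) and the clip at (392,232).

```bash
cat > h.py <<'E'
import numpy as np, cv2
from rig import robot
def ray(ci,uv):
    K=np.array([[ci["fx"],0,ci["cx"]],[0,ci["fy"],ci["cy"]],[0,0,1]])
    p=cv2.undistortPoints(np.array([[uv]],float),K,np.array(ci["dist"])).ravel()
    R=cv2.Rodrigues(np.array(ci["rvec"]))[0]
    d=R.T@np.array([p[0],p[1],1]); return -R.T@np.array(ci["tvec"]), d/np.linalg.norm(d)
def plane(ci,uv,z):
    o,d=ray(ci,uv); return o+d*(z-o[2])/d[2]
def tri(c1,u1,c2,u2):
    A=[];b=[]
    for c,u in((c1,u1),(c2,u2)):
        o,d=ray(c,u);P=np.eye(3)-np.outer(d,d);A.append(P);b.append(P@o)
    x=np.linalg.solve(sum(A),sum(b))
    gap=np.linalg.norm(A[0]@x-b[0])+np.linalg.norm(A[1]@x-b[1])
    return x,gap
def proj(ci,p):
    K=np.array([[ci["fx"],0,ci["cx"]],[0,ci["fy"],ci["cy"]],[0,0,1]])
    return cv2.projectPoints(np.array([p],float),np.array(ci["rvec"]),np.array(ci["tvec"]),K,np.array(ci["dist"]))[0].ravel()
def orange(im):
    h=cv2.cvtColor(im,cv2.COLOR_RGB2HSV); return cv2.inRange(h,(3,150,90),(16,255,255))
def down(a):  # tool y axis at angle a in the xy plane, pointing down
    y=np.array([np.cos(a),np.sin(a),0]);z=np.array([0,0,-1.]);return np.column_stack([np.cross(y,z),y,z])
E
python3 - <<'E'
from h import *
s=cv2.imread("pics/scene0.png");d=cv2.imread("pics/side0.png")
cs,cd=robot.camera_info("scene"),robot.camera_info("side")
A=cv2.resize(s[170:255,320:420],(400,340),interpolation=cv2.INTER_CUBIC)
B=cv2.resize(d[115:200,280,None] if 0 else d[115:200,280:380],(400,340),interpolation=cv2.INTER_CUBIC)
cv2.imwrite("pics/crop1.png",np.hstack([A,B]))
cen=[]
for im,c,roi in((s,cs,(200,255,225,290)),(d,cd,(205,255,355,430))):
    m=orange(im[:,:,::-1].copy());k=np.zeros_like(m);k[roi[0]:roi[1],roi[2]:roi[3]]=m[roi[0]:roi[1],roi[2]:roi[3]]
    ct=max(cv2.findContours(k,0,2)[0],key=cv2.contourArea);M=cv2.moments(ct);u=(M['m10']/M['m00'],M['m01']/M['m00']);cen.append(u);print(u,cv2.contourArea(ct))
print(tri(cs,cen[0],cd,cen[1]),plane(cs,cen[0],.118))
E
```

```text
(250.6761678543151, 228.22446555819477) 421.0
(391.06164147166425, 225.24062952992338) 2414.5
(array([ 0.58477551, -0.15498778,  0.12831896]), np.float64(0.008963382191425607)) [ 0.57984082 -0.16123647  0.118     ]
```

View pics/crop1.png

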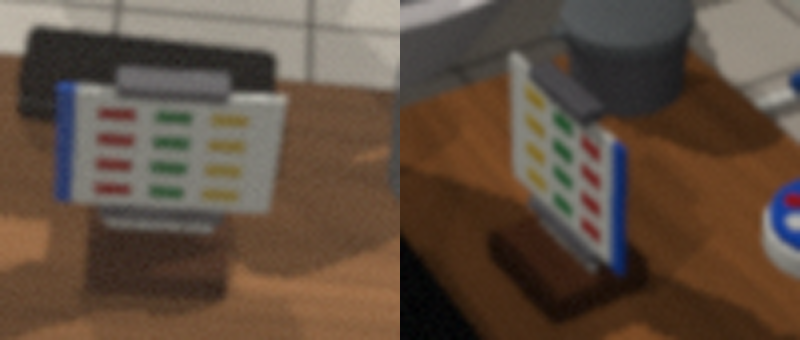

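The crops show the grey bar centred at scene (363.5,190) and side (322,137.5). The stripe's middle is at scene (336,205.5) and side (335,167.5).

Run:
```python
from h import *
cs,cd=robot.camera_info("scene"),robot.camera_info("side")
b=tri(cs,(363.5,190),cd,(322,137.5));e=tri(cs,(336,205.5),cd,(335,167.5));print(b,e)
P=np.array([.585,-.155,.118])
bar=b[0]
# look from above the card, tool y along stand x?  grip closed for pressing
robot.gripper_to(0.0)
a=np.arctan2(*(bar-e[0])[1::-1]); print("card y dir",a)
for yy in (a,a+np.pi,a-np.pi/2,a+np.pi/2):
    try: q=robot.ik(bar+[0,0,.10],down(yy)); print(yy,None if q is None else np.round(q,2))
    except Exception as ex: print(ex)
print(robot.get_state()["time"])
```

```text
(array([0.54393922, 0.08283607, 0.23563429]), np.float64(0.0033108437309545503)) (array([0.54649773, 0.02701387, 0.18338576]), np.float64(0.0020187372958006588))
card y dir 1.6165974183188927
1.6165974183188927 [-0.6   0.21  0.47  1.67 -0.1   1.29  1.5 ]
4.758190071908686 [-0.87  0.25  0.8   1.68 -0.19  1.29 -1.56]
0.04580109152399614 [-0.74  0.22  0.64  1.67 -0.14  1.29 -0.03]
3.1873937451137895 [ 0.64  0.36 -1.08  1.63  0.32  1.35  2.7 ]
1.5167
```

Run:
```python
from h import *
robot.move_ptp([.545,.083,.34],down(1.6166))
ci=robot.camera_info("wrist");im=robot.grab_frame("wrist");cv2.imwrite("pics/w1.png",im[:,:,::-1])
print(proj(ci,[.544,.083,.2356]),proj(ci,[.5465,.027,.183]),robot.get_state()["time"],ray(ci,(320,200)),robot.get_state()["ee_pos"])
```

```text
[315.63595811 207.29904331] [260.346839   192.89056702] 3.875 (array([0.46903035, 0.08061952, 0.49929394]), array([ 0.25095484,  0.02118255, -0.967767  ])) [0.54490634 0.08379973 0.33979563]
```

View pics/w1.png

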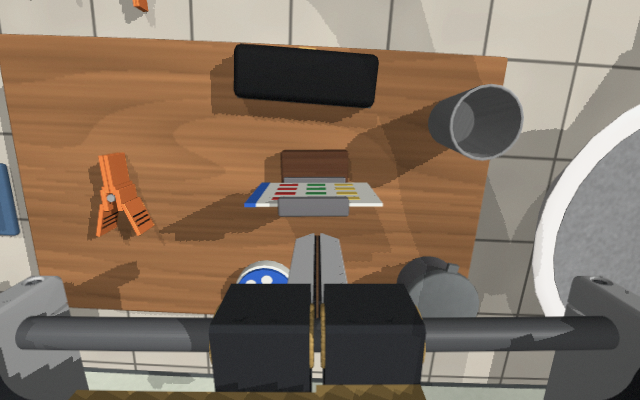

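The wrist view shows the bar's top face centred at (313.5,207). The clip's hinge pin is at (111,198), with its jaws up near (115,155) and its tails at (103,235) and (148,230). The case and cup are clear of the bar.

Run:
```python
from h import *
ci=robot.camera_info("wrist");b=plane(ci,(313.5,207),.2356)
print(b,plane(ci,(111,198),.136),plane(ci,(278,207),.2356),plane(ci,(349,207),.2356))
robot.move_linear([b[0],b[1],.265],velocity=.15)
f0=robot.get_state()["force"]
r=robot.move_linear([b[0],b[1],.243],velocity=.025,threshold=15)
s=robot.get_state();print(r,s["ee_pos"],s["force"]-f0)
robot.pause(.3);s=robot.get_state();print(s["ee_pos"],s["force"]-f0,s["time"])
```

```text
[0.5438303  0.08112174 0.2356    ] [ 0.57245067 -0.15695775  0.136     ] [0.54526832 0.05092068 0.2356    ] [0.54239436 0.11131462 0.2356    ]
True [0.54427014 0.0812114  0.24919473] [-1.43753914 -1.10795704 10.37680209]
[0.54427136 0.08121025 0.2491838 ] [-2.94662123 -0.51739845 11.54522144] 5.4833
```

Card home (TCP 0.249, so the bar top is at 0.230). Now the clip.

Run:
```python
from h import *
s=robot.get_state();p=s["ee_pos"]
robot.move_linear([p[0],p[1],.30],velocity=.2)
robot.move_ptp([.585,-.155,.30],down(1.6166))
ci=robot.camera_info("wrist");im=robot.grab_frame("wrist");cv2.imwrite("pics/w2.png",im[:,:,::-1])
robot.gripper_to(.075)
robot.move_linear([.60,-.175,.25])
ci3=robot.camera_info("wrist");im3=robot.grab_frame("wrist");cv2.imwrite("pics/w3.png",im3[:,:,::-1])
np.save("ci.npy",[ci,ci3],allow_pickle=True)
a=im[60:360,120:520];b=im3[60:360,120:520]
cv2.imwrite("pics/w23.png",np.hstack([a,b])[:,:,::-1]);print(robot.get_state()["time"])
```

```text
8.675
```

View pics/w23.png

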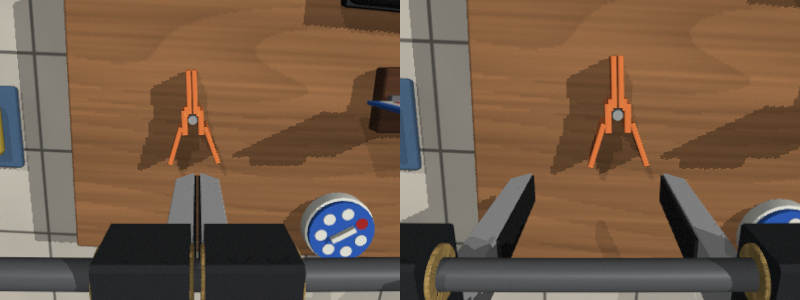

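The left crop (w2) shows the hinge pin at (312.5,180), jaw tip at (312,130) and tail ends averaging (314,222.5). The right crop (w3) shows the pin at (337.5,175), jaw tip at (337,116) and tail ends averaging (339.5,224.5).

Run:
```python
from h import *
c1,c2=np.load("ci.npy",allow_pickle=True)
H=tri(c1,(312.5,180),c2,(337.5,175));print(H,tri(c1,(312,130),c2,(337,116)),tri(c1,(314,222.5),c2,(339.5,224.5)))
z=.136
P=[plane(c2,u,z) for u in((337.5,175),(337,116),(339.5,224.5))];print(P)
d=P[1]-P[2];a=np.arctan2(d[1],d[0]);print("clip x angle",a)
Q=plane(c2,(312,165+60),z),plane(c2,(367,164+60),z);print(np.linalg.norm(Q[0]-Q[1]), np.linalg.norm(d))
```

```text
(array([ 0.57298159, -0.15810828,  0.13194972]), np.float64(0.00013757343211753375)) (array([ 0.5231643 , -0.16096362,  0.12059304]), np.float64(6.1484204909822e-06)) (array([ 0.61472292, -0.1545133 ,  0.14382447]), np.float64(0.0007707338242195197))
[array([ 0.57220212, -0.15841856,  0.136     ]), array([ 0.52321736, -0.16188173,  0.136     ]), array([ 0.61697096, -0.15381025,  0.136     ])]
clip x angle -3.0557119842517784
0.04934610698579316 0.09410040200504464
```

Run:
```python
from h import *
c1,c2=np.load("ci.npy",allow_pickle=True)
print("pills",plane(c1,(120+340,60+230),.131))
robot.gripper_to(.066)
g=np.array([.6061,-.1558])
robot.move_linear([*g,.20],frame=down(1.647))
robot.move_linear([*g,.122],velocity=.08,threshold=10)
print(robot.get_state()["ee_pos"])
robot.gripper_to(.015)
s=robot.get_state();print(s["opening"],s["grasp_force"])
robot.move_linear([*g,.20],velocity=.1);robot.pause(.3)
s=robot.get_state();print(s["opening"],s["grasp_force"],s["time"])
ci=robot.camera_info("wrist");im=robot.grab_frame("wrist");cv2.imwrite("pics/w4.png",im[:,:,::-1])
np.save("ci4.npy",[ci],allow_pickle=True)
```

```text
pills [0.69297995 0.01641184 0.131     ]
[ 0.6064092  -0.15592653  0.12252866]
0.02205322347151974 30.017348527908325
0.022654820741937542 29.993647634983063 12.6667
```

View pics/w4.png

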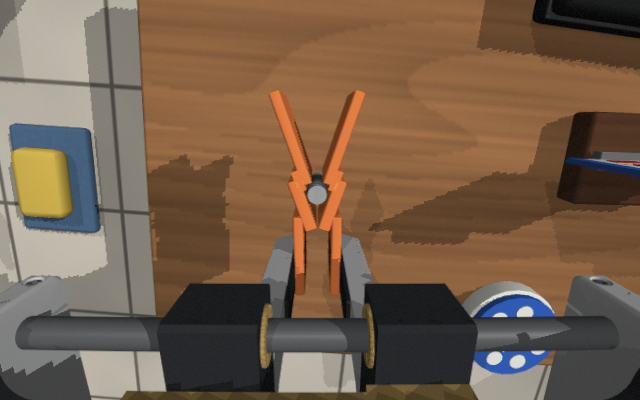

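The clip is held wide open: pin at (317,193), jaw tips at (275,93) and (359,93), in line with the tool. Now I'll work out its pose in the hand and go to the approach pose.

Run:
```python
from h import *
ci,=np.load("ci4.npy",allow_pickle=True);s=robot.get_state()
z=s["ee_pos"][2]+.014
R=s["tool_rot"]
for u in((317,193),(275,93),(359,93),(317,93)): print(R.T@(plane(ci,u,z)-s["ee_pos"]))
u=np.array([np.cos(1.618),np.sin(1.618)]);E=np.array([.5467,.0212])
pin=R.T@(plane(ci,(317,193),z)-s["ee_pos"])
F=down(.047)
off=(F@pin)[:2]
T=E-.028*u-off; A=T-.08*u; print(T,A)
np.save("T.npy",T)
robot.move_linear([*s["ee_pos"][:2],.25],velocity=.2)
robot.move_ptp([*A,.25],F)
robot.move_linear([*A,.179],velocity=.12)
for n in("wrist","scene","side"):
    im=robot.grab_frame(n);cv2.imwrite(f"pics/{n}5.png",im[:,:,::-1])
s=robot.get_state();print(s["time"],s["ee_pos"],s["opening"])
```

```text
[ 0.04150723  0.00032566 -0.01398403]
[ 0.08561558 -0.01773341 -0.01396773]
[ 0.08563062  0.0183348  -0.01396642]
[ 0.08560554  0.00030168 -0.01396708]
[ 0.54964603 -0.04824551] [ 0.55342093 -0.1281564 ]
15.4167 [ 0.55380785 -0.12823812  0.1797365 ] 0.022579697315139986
```

View pics/wrist5.png

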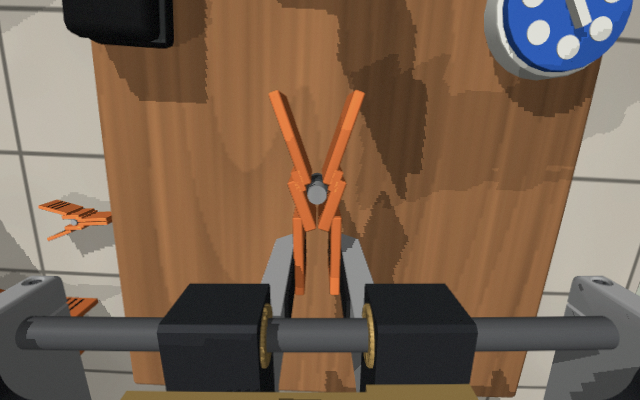

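No card in this wrist view yet, so I'll advance to just short of the edge and check there.

Run:
```python
from h import *
T=np.load("T.npy");u=np.array([np.cos(1.618),np.sin(1.618)])
robot.move_linear([*(T-.03*u),.179],velocity=.1);robot.pause(.2)
p={}
for n in("wrist","scene","side"):
    p[n]=robot.grab_frame(n);cv2.imwrite(f"pics/{n}6.png",p[n][:,:,::-1])
s=robot.get_state();print(s["time"],s["ee_pos"])
ci=robot.camera_info("wrist");np.save("ci6.npy",[ci],allow_pickle=True)
W=p["wrist"][0:300,160:480]
S=cv2.resize(p["scene"][150:250,280:400],(480,400),interpolation=cv2.INTER_CUBIC)
c=np.zeros((400,800,3),np.uint8);c[:300,:320]=W;c[:,320:]=S
cv2.imwrite("pics/c6.png",c[:,:,::-1])
```

```text
16.4167 [ 0.55100965 -0.07857734  0.17897478]
```

View pics/c6.png

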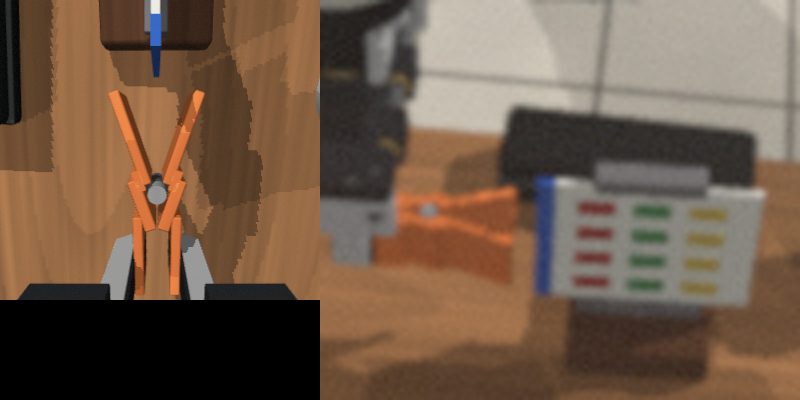

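The wrist crop shows the card's edge top corner at full-picture (316,45), in line with the mouth's centreline at column 317. The scene crop shows the jaw tips about 11 mm short of the stripe, at matching height.

Run:
```python
from h import *
ci,=np.load("ci6.npy",allow_pickle=True);s=robot.get_state();R=s["tool_rot"];p=s["ee_pos"]
for uv,z in(((316,45),.22),((316,77),.13),((317,193),p[2]+.014),((317,193),p[2]+.006),((317,93),p[2]+.014)): print(R.T@(plane(ci,uv,z)-p))
T=np.load("T.npy")
robot.move_linear([*T,.179],velocity=.06);robot.pause(.5)
q={n:robot.grab_frame(n) for n in("wrist","scene","side")}
W=q["wrist"][0:300,160:480]
S=cv2.resize(q["scene"][150:250,300:400],(480,480),interpolation=cv2.INTER_CUBIC)
D=cv2.resize(q["side"][125:195,280:380],(320,224),interpolation=cv2.INTER_CUBIC)
c=np.zeros((524,800,3),np.uint8);c[:300,:320]=W;c[:480,320:]=S;c[300:524,:320]=D
cv2.imwrite("pics/c7.png",c[:,:,::-1])
s=robot.get_state();print(s["time"],s["ee_pos"],s["opening"],s["force"],np.abs(s["joint_vel"]).max())
```

```text
[ 9.98250722e-02  2.53066933e-05 -4.10338834e-02]
[ 0.09953682 -0.00018219  0.04896616]
[ 0.04200641  0.00041437 -0.01400368]
[ 0.0401055   0.000421   -0.00600352]
[ 0.08612882  0.00038963 -0.01400751]
17.7167 [ 0.5496216  -0.04829597  0.17899308] 0.02261276866560112 [ 0.00602837 -0.42336455  0.26252884] 0.0022428284761922424
```

View pics/c7.png

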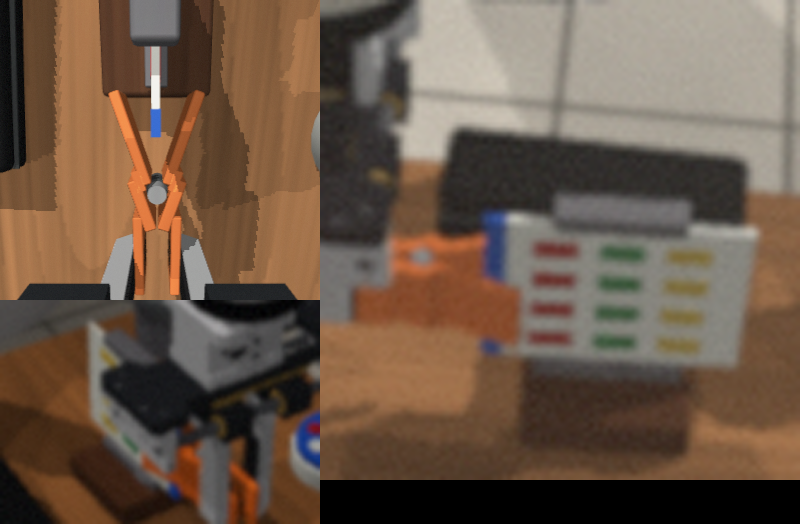

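The stripe's edge sits centred between the jaws, about 28 mm from the hinge and clear of both. The clip is near mid-height and touching nothing.

```bash
python3 -c "
from rig import robot
print(robot.sign_off())"
```

```text
the job is handed in; nothing more can be done
None
```

I pressed the card fully home and handed in the job with the middle-sized clip held wide open around the blue-striped edge. The edge sits about 28 mm from the hinge, centred and clear of both jaws, at about 18 s of the 48 s allowed; the hand-in returned no verdict.

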